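# Select a line on the hand vacuum pump and hold its plunger drawn

## Robot

A 7-joint arm with a two-finger parallel gripper is mounted at the origin on a cart in front of the work surface, level with it; the furniture and walls round the work are solid. World frame = base frame: x ahead of the robot, y to its left, z up, the work surface at z = 0. Lengths are in m, angles in rad, forces in N, time in s.
With the tool pointing down it reaches from about 0.425 to 0.925 m from the base axis. Payload 6.8 kg.
Tool frame: the origin (TCP) lies between the finger pads; the fingertips stand 11 mm ahead of it and the grasp point (between the pads) lies 8 mm behind it; z points along the fingers, y is the line along which they close (so a half turn about z gives the same grasp; the last joint's range is limited). The gripper opens to 85 mm and grips with 20 to 120 N. Pads are 22 mm wide; open, the fingers measure 114 mm over their backs; the gripper's body (76 mm by 85 mm) begins 54 mm behind the grasp point. The pads swing forward as they close: fully open they stand 13 mm farther back than shut.
Start: joints at [-1.23, 0.477, 0.022, 1.555, -0.011, 1.109, -0.083], TCP at [0.293, 0.608, 0.242] pointing down, gripper open.
Joint ranges: [-2.96, 2.96], [-0.34, 2.1], [-1.41, 1.46], [0.24, 2.44], [-1.37, 4.51], [0.17, 1.92], [-2.96, 2.96]. Speed limits (rad/s): [2.39, 2.39, 3.14, 3.14, 3.14, 3.14, 3.14].

## Interface

Orientations are given as a rotation vector (axis times angle).
In Python, from bench import r gives the robot as it stands.
- The arm moves only by the tool send_rows, never from a script. Its argument "deltas" is a list of rows, each an object of numbers: "dx", "dy", "dz": the shift along the world's x, y, z in mm; "rx", "ry", "rz": the turn, a rotation vector about the world's x, y, z in degrees. A call has 1 to 5 rows; each row is the pose to reach, as a shift and turn from the pose commanded when the call began; what a row does not reach only later rows make up. A row lasts 1/12 s, in which the tool goes at most 41.7 mm and 7.16 degrees, less where a joint would pass 70% of its speed; a pose out of reach is approached as far as the arm can. A call with a gripper value outside its range is refused whole. "jaw" is the finger opening in mm, from 0 to 85.4, set as the call begins (left out, the last holds). The fingers move at their own pace and stop on an object; "newtons" is the grip in N (left out, the last holds). Time passes only in rows, so rows that repeat a pose let the fingers close. It gives the time, the measured TCP pose, the force, the opening and the grip force at its end, in the units of the state.
- r.get_obs(): the state, without advancing time (a new reading comes with each control period).
- r.grab_frame(name): name is "scene" or "top" or "wrist"; returns a dict with "frame" (420x560x3 uint8, blue, green, red), "z_map" (420x560 float32, m along the optical axis (not along the pixel's ray), 0 where there is no reading), "vertical_fov" (degrees; the focal length in pixels is half the picture's height over the tangent of half this angle, whatever the lens; pixels are square), "cx", "cy" (the principal point, pixels), "xyz" and "orientation" of the camera in the world. Camera axes: x right, y down, z forward; pixel columns grow to the right and rows downward; lengths in m; the calibration is good to about 2 mm. A picture is of the moment at which its call begins.
- r.hand_in(): hands the job in; it is judged then, once.
The state is a dict: "clock": time; "joints": joint angles; "qvel": joint speeds; "tau": joint torques, N m; "tcp_pos": TCP position; "orientation": TCP orientation; "contact_force": force on the tool from outside, world axes, zero at the start; "moment": the same for the moment, N m; "grip_width": finger opening in m; "gripper_force": force on a finger pad.
Only numpy, scipy, OpenCV 4.12 (cv2) and the standard library are available. Lean on these libraries where they do the work, as an engineer would, in place of code of your own. Each camera call takes 0.05 s, during which the arm holds its last target. There are 200 camera calls.

## Task

On the small hand vacuum pump on the bench, turn the black collar until its pointer clicks in at the four-pip mark. Then take the knob of the plunger rod, draw the rod straight up 40 mm, so that its dark ring groove comes level with the top of the barrel, and finish holding it there: do not let go, pull it past the groove by more than a little or force it sideways. Leave the sanding block, tape roll and brush where they lie.

Things in the scene. Friction and masses are not known exactly. Their poses are not given: they have to be found in the camera images.
- pump: hand vacuum pump fixed to the bench: grey round flange 132 mm across, 12 mm thick, with an upright barrel 34 mm across, its top 80 mm above the bench. Origin: on the barrel's axis at bench level; z up along the bore; -x is the scale side (yaw within 0.5 rad of facing the robot). Five brass hose ports, 6 mm above the bench, stick out at the back to 79 mm from the axis
- collar (a joint): turn of the black fluted collar round the barrel (50 mm diameter, 15 to 72 mm above the bench), rad: 0 = pointer at one pip, 0.5 a number, so four pips = 1.5; grows anticlockwise seen from above, limits -0.06 and 2.06. A sprung ball clicks it into each number (about 0.1 N m to turn on) and it stays where left. Starts at 1, 2 or 3, seldom between
- scale_3 (a point): the three-pip mark of the scale on the flange's top, 46 mm from the axis, 12 mm above the bench: five radial rows of black pips, 1 at the left to 5 at the right as the robot sees them, 0.5 rad apart about the axis
- pointer (a point): tip of the collar's pointer, at the collar's foot, 38 mm from the axis, 18 mm above the bench; it turns with the collar
- collar_grip (a point): point on the pump's axis 60 mm above the bench, the height at which to take the collar across its 50 mm diameter from above (any direction will do; the rod's knob is then between the fingers, its top 56.5 mm above this point)
- gland (a point): centre of the barrel's top rim, 80 mm above the bench
- rod_knob (a point): centre of the black knob (26 mm across, 18 mm high) of the loose steel plunger rod; rod fully down: 107.5 mm above the bench, the knob's underside 18.5 mm above the barrel. The rod is 14 mm thick in a greased blind bore of 16 mm, 68 mm deep, weighs about 0.2 kg and drops back if let go. Its dark ring groove is then hidden 40 mm below the barrel's top
- sanding_block: brown sanding block, 60 x 99 x 23 mm, lying left of the pump; leave it
- tape_roll: roll of masking tape, 109 mm across, 30 mm high, lying between pump and robot; leave it
- flat_brush: flat paint brush, 198 x 37 x 12 mm, lying right of the pump; leave it

How it is judged:
On the way, in this order (a step that is already met when the one before it is completed fails the run):
1. the collar clicks in at four pips, the rod still down (value of joint collar between 1.38 and 1.62 rad and velocity of joint collar below 0.3 rad/s and z of rod_knob in the frame of pump below 0.1175 m), for 0.2 s.
2. the rod is drawn up about 40 mm (z of rod_knob in the frame of pump between 0.1395 and 0.1555 m), for 0.2 s.
At the end, for the whole second after the job is handed in: the collar is at four pips (1.5 rad within 0.12), the rod is drawn 40 mm (within 8 mm), upright in its bore (within 0.09 rad, knob within 8 mm of the axis), still, and held by the fingers (all of step 2 and value of joint collar between 1.38 and 1.62 rad and contact force between the fingers and rod above 1 N and linear speed of rod below 0.02 m/s and angle between rod_knob's own z axis and vertical below 0.09 rad and horizontal distance between rod_knob and gland below 0.008 m); the arm keeps its last pose, push and grip.
It fails at once if the rod drawn more than 10 mm before the collar is at four (z of rod_knob in the frame of pump above 0.1175 m and value of joint collar below 1.38 rad).
It fails at once if the rod pulled more than 55 mm out (z of rod_knob in the frame of pump above 0.1625 m).
It fails at once if the rod forced against its bore with more than 50 N (contact force between rod and pump above 50 N).
It fails at once if the sanding block, tape roll or brush pushed more than 30 mm (distance of any of sanding_block, tape_roll, flat_brush from where it was at the start of the episode above 0.03 m).
It also fails if it takes over 43 s, if anything falls off the work surface, if the arm or the gripper's body presses on something with over 40 N, if the wrist force passes 120 N, or if a joint passes its speed limit or range.

## Working session

There is one attempt and no reset: what is moved stays moved. The work goes in short steps, Python scripts to look and compute and a tool call to move; the robot and the scene stay as the last step left them, time stands still between calls to the robot, and variables do not carry over. Pictures are saved under pics/ and viewed, at most 10 in all, crops included, and the job is handed in when it is done.

Besides the shell and the picture viewer there is one more tool, called after "Request:" in YAML: its name, and indented under it one key for each argument. send_rows: Moves the arm, as the interface text tells. Its arguments: {"type":"object","properties":{"deltas":{"type":"array","items":{"type":"object","properties":{"dx":{"type":"number"},"dy":{"type":"number"},"dz":{"type":"number"},"rx":{"type":"number"},"ry":{"type":"number"},"rz":{"type":"number"}}}},"jaw":{"type":"number"},"newtons":{"type":"number"}},"required":["deltas"]}

```bash
ls; mkdir -p pics; cat > h.py <<'E'
import numpy as np, cv2
from scipy.spatial.transform import Rotation as R
from bench import r
def grab(n):
    f=r.grab_frame(n); im=f["frame"]; H=im.shape[0]
    f["f"]=H/2/np.tan(np.radians(f["vertical_fov"])/2)
    o=np.array(f["orientation"],float); f["R"]=R.from_rotvec(o).as_matrix() if o.size==3 else o.reshape(3,3)
    f["t"]=np.array(f["xyz"]); return f
def ray(f,u,v,z):
    d=f["R"]@np.array([(u-f["cx"])/f["f"],(v-f["cy"])/f["f"],1]); return f["t"]+d*(z-f["t"][2])/d[2]
def proj(f,p):
    c=f["R"].T@(np.array(p)-f["t"]); return f["cx"]+f["f"]*c[0]/c[2], f["cy"]+f["f"]*c[1]/c[2]
def cloud(f):
    v,u=np.mgrid[:f["z_map"].shape[0],:f["z_map"].shape[1]]; z=f["z_map"]
    P=np.stack([(u-f["cx"])/f["f"]*z,(v-f["cy"])/f["f"]*z,z],-1); return P@f["R"].T+f["t"]
E
python3 - <<'E'
from h import *
for n in("scene","top"):
    f=grab(n); cv2.imwrite(f"pics/{n}0.png",f["frame"]); print(n,f["t"],f["orientation"],f["f"],f["cx"],f["cy"])
    np.savez(f"{n}0.npz",**{k:f[k] for k in("frame","z_map","f","cx","cy","R","t")})
o=r.get_obs(); print({k:np.round(v,3) for k,v in o.items()})
E
```

```text
pics
scene [-0.12906605  0.59913194  0.59414673] [-1.22159569  2.1483078  -1.05138308] 402.84229657212785 271.8623720577821 212.96806520737172
top [0.38380249 0.24411181 1.09839046] [-2.18022648  2.14821058 -0.05365925] 434.7148959795893 284.3350919901049 216.0480566328081
{'clock': np.float64(0.1), 'joints': array([-1.23 ,  0.478,  0.022,  1.556, -0.011,  1.109, -0.083]), 'qvel': array([ 0.   , -0.002,  0.002, -0.001,  0.   , -0.002, -0.001]), 'tau': array([ 4.0000e-03, -5.9776e+01,  1.6130e+00, -2.8195e+01,  1.3000e-02,
        5.0000e-03, -0.0000e+00]), 'tcp_pos': array([0.293, 0.608, 0.241]), 'orientation': array([-6.990e-01, -3.063e+00,  3.000e-03]), 'contact_force': array([-0.422, -1.041,  0.237]), 'moment': array([ 0.022, -0.073, -0.005]), 'gripper_force': np.float64(0.0), 'grip_width': np.float64(0.085)}
```

View pics/scene0.png

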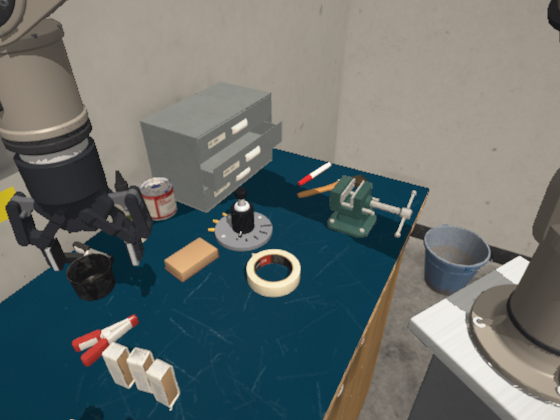

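View pics/top0.png

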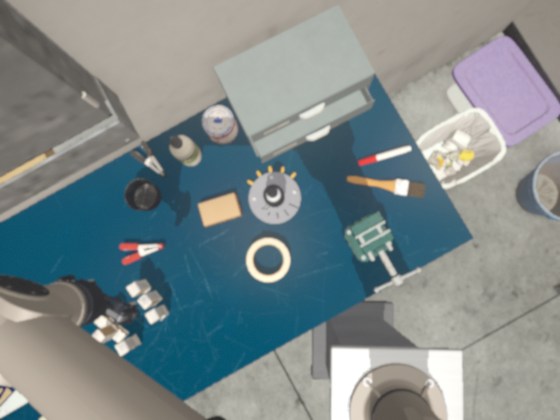

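The scene view shows the pump at about (243,222) and the tape at (273,272). In the top view the pump is at (274,195) and the drawer cabinet is close behind it at (310,130). Next I'll measure the pump and zoom in.

```bash
python3 - <<'E'
from h import *
fs={n:dict(np.load(f"{n}0.npz")) for n in("scene","top")}
f=fs["top"]; C=cloud(f)
for (u,v) in [(274,195),(274,187),(330,120),(310,110),(340,95),(262,150),(318,130),(360,92),(245,135),(268,236),(220,210)]: print(u,v,C[v,u].round(3))
# flange: z in 8..16mm near pump, colour grey
for n in fs:
    f=fs[n]; C=cloud(f); hsv=cv2.cvtColor(f["frame"],cv2.COLOR_BGR2HSV)
    c0=ray(fs["top"],274,197,.012)
    m=((hsv[...,1]<70)&(hsv[...,2]>60)&(np.hypot(C[...,0]-c0[0],C[...,1]-c0[1])<.085)&(abs(C[...,2]-.012)<.015)).astype(np.uint8)
    cs,_=cv2.findContours(m,cv2.RETR_EXTERNAL,cv2.CHAIN_APPROX_NONE); c=max(cs,key=cv2.contourArea)
    P=np.array([ray(f,u,v,.012)[:2] for u,v in cv2.convexHull(c)[:,0]])
    (x,y),rad=cv2.minEnclosingCircle(P.astype(np.float32)); print(n,"flange",x,y,rad)
    # least-squares circle
    A=np.c_[2*P,np.ones(len(P))]; s=np.linalg.lstsq(A,(P**2).sum(1),rcond=None)[0]; print(s[:2],np.sqrt(s[2]+s[0]**2+s[1]**2))
    k=((hsv[...,2]<70)&(C[...,2]>.09)&(np.hypot(C[...,0]-c0[0],C[...,1]-c0[1])<.05)); print("knob",k.sum(),np.median(C[k],0) if k.any() else None, C[k].max(0) if k.any() else None)
t=fs["top"]["frame"][155:240,225:325]; s=fs["scene"]["frame"][180:255,200:285]
a=cv2.resize(t,(400*1,340),interpolation=cv2.INTER_CUBIC); b=cv2.resize(s,(385,340),interpolation=cv2.INTER_CUBIC)
cv2.imwrite("pics/c1.png",np.hstack([a,b]))
E
```

```text
274 195 [0.512 0.301 0.116]
274 187 [0.531 0.301 0.113]
330 120 [0.697 0.172 0.084]
310 110 [0.689 0.222 0.18 ]
340 95 [0.726 0.157 0.172]
262 150 [0.625 0.334 0.075]
318 130 [0.662 0.202 0.12 ]
360 92 [0.768 0.101 0.079]
245 135 [0.682 0.385 0.002]
268 236 [0.422 0.321 0.   ]
220 210 [0.485 0.44  0.023]
scene flange 0.5161199569702148 0.31136611104011536 0.07310330867767334
[0.51611844 0.30962297] 0.07047341451790282
knob 122 [0.5132391  0.30846251 0.11450663] [0.52961758 0.31899375 0.11906704]
top flange 0.5280040502548218 0.3075478672981262 0.07776468992233276
[0.52740854 0.30804897] 0.07404604152248115
knob 0 None None
```

View pics/c1.png

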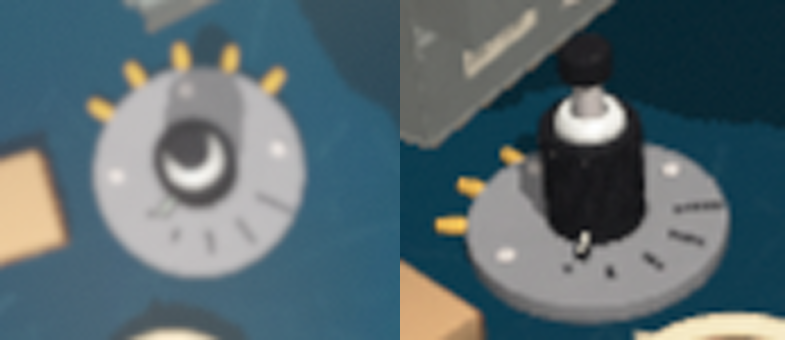

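```bash
python3 - <<'E'
from h import *
fs={n:dict(np.load(f"{n}0.npz")) for n in("scene","top")}
T,S=fs["top"],fs["scene"]
print("centre top",ray(T,275,197.7,.012),"r",26.5*1.086/T["f"])
c=ray(T,275,197.7,.012)
kc=lambda f,u,v:ray(f,u,v,.1165)
print("knob top via top",kc(T,225+190/4,155+148/4))
sp=lambda u,v:(200+(u-400)*85/385,180+v*75/340)
# scene flange left/right/front edges (top rim)
E_=np.array([ray(S,*sp(u,v),.012)[:2] for u,v in[(468,222),(729,215),(600,308),(520,293),(690,282)]])
A=np.c_[2*E_,np.ones(5)]; s=np.linalg.lstsq(A,(E_**2).sum(1),rcond=None)[0]; print("scene circ",s[:2],np.sqrt(s[2]+s[0]**2+s[1]**2))
print("knob scene",ray(S,*sp(585,60),.1075))
for nm,c in(("scene",s[:2]),):
  for l,(u,v),z in[("p1",(567,268),.012),("p2",(610,272),.012),("p3",(652,262),.012),("p4",(686,240),.012),("p5",(697,208),.012),("ptr",(583,247),.018),("ptrtop",(587,237),.018)]:
    d=ray(S,*sp(u,v),z)[:2]-c; print(l,np.degrees(np.arctan2(d[1],d[0]))%360,np.hypot(*d))
c=c=ray(T,275,197.7,.012)[:2]
for l,(u,v),z in[("a",(174,237),.012),("b",(209,242),.012),("c",(246,230),.012),("d",(275,202),.012),("ptr?",(160,210),.018)]:
    d=ray(T,225+u/4,155+v/4,z)[:2]-c; print(l,np.degrees(np.arctan2(d[1],d[0]))%360,np.hypot(*d))
E
```

```text
centre top [0.51848478 0.30395586 0.012     ] r 0.06620201025122276
knob top via top [0.51854167 0.30413843 0.1165    ]
scene circ [0.51567746 0.30437265] 0.06546873549489761
knob scene [0.5184339  0.30464239 0.1075    ]
p1 128.89819768486547 0.03901573716136359
p2 159.94800758389857 0.04041447765237009
p3 189.51587032184594 0.04263563928762601
p4 218.9845543852637 0.04660314667915164
p5 249.4578064846206 0.04945124874131472
ptr 137.13145452909063 0.028654466899553727
ptrtop 136.66950581367848 0.020992528129621768
a 159.64683704761256 0.044859294117281165
b 188.18093963751946 0.04537507594628916
c 218.59176786351233 0.04739631120365122
d 248.04316993890305 0.05121942157513952
ptr? 136.66685234228044 0.035382613905231515
```

Request:
send_rows:
  deltas:
    - {"dx": 15, "dy": -20, "rz": -4}
    - {"dx": 38, "dy": -51, "rz": -10}
    - {"dx": 61, "dy": -82, "rz": -16}
    - {"dx": 85, "dy": -115, "rz": -22}
    - {"dx": 105, "dy": -142, "rz": -28}

```text
$.deltas[0]: bad value
```

Request:
send_rows:
  deltas:
    - {"dx": 22, "dy": -30, "rz": -4}
    - {"dx": 46, "dy": -62, "rz": -8}
    - {"dx": 68, "dy": -92, "rz": -12}
    - {"dx": 78, "dy": -105, "rz": -12}
    - {"dx": 80, "dy": -108, "rz": -12}

```text
$.deltas[0]: bad value
```

Request:
send_rows:
  deltas:
    - {"dx": 15, "dy": -20, "dz": 0, "rx": 0, "ry": 0, "rz": -4}
    - {"dx": 38, "dy": -51, "dz": 0, "rx": 0, "ry": 0, "rz": -10}
    - {"dx": 61, "dy": -82, "dz": 0, "rx": 0, "ry": 0, "rz": -16}
    - {"dx": 85, "dy": -115, "dz": 0, "rx": 0, "ry": 0, "rz": -22}
    - {"dx": 105, "dy": -142, "dz": 0, "rx": 0, "ry": 0, "rz": -28}

```text
clock: 0.52
tcp_pos: [0.3995, 0.4631, 0.242]
orientation: [1.428, 2.797, -0.002]
contact_force: [0.6, 0.3, 0.0]
grip_width: 0.0856
gripper_force: 0.0
```

Request:
send_rows:
  deltas:
    - {"dx": 22, "dy": -30, "dz": 0, "rx": 0, "ry": 0, "rz": -4}
    - {"dx": 46, "dy": -62, "dz": 0, "rx": 0, "ry": 0, "rz": -8}
    - {"dx": 68, "dy": -92, "dz": 0, "rx": 0, "ry": 0, "rz": -12}
    - {"dx": 80, "dy": -107, "dz": 0, "rx": 0, "ry": 0, "rz": -12}
    - {"dx": 80, "dy": -107, "dz": 0, "rx": 0, "ry": 0, "rz": -12}

```text
clock: 0.93
tcp_pos: [0.4817, 0.3531, 0.2423]
orientation: [1.715, 2.629, -0.002]
contact_force: [0.4, -0.8, -0.4]
grip_width: 0.0856
gripper_force: 0.0
```

```bash
python3 - <<'E'
from h import *
f=grab("wrist"); cv2.imwrite("pics/w1.png",f["frame"]); print(f["t"],f["f"])
np.savez("w1.npz",**{k:f[k] for k in("frame","z_map","f","cx","cy","R","t")})
o=r.get_obs(); print(o["joints"].round(3),o["tcp_pos"],o["orientation"])
E
```

```text
[0.44878935 0.42929989 0.37330176] 362.07993774172184
[-0.939  0.354  0.251  1.762 -0.099  1.039 -0.234] [0.47962047 0.3561753  0.24216729] [ 1.71100679e+00  2.63368132e+00 -1.28348259e-03]
```

View pics/w1.png

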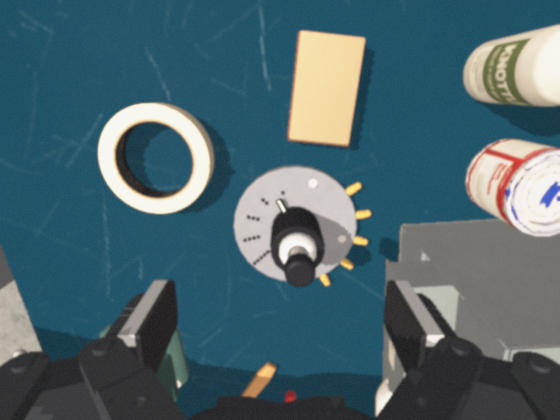

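The wrist view shows the pointer tip at (281,204), just below the single pip at (283,192). The knob top is at (300,272) and the flange ellipse is centred near (295,223).

```bash
python3 - <<'E'
from h import *
f=dict(np.load("w1.npz")); hsv=cv2.cvtColor(f["frame"],cv2.COLOR_BGR2HSV)
m=np.zeros((420,560),np.uint8); m[150:300,215:375]=((hsv[...,1]<60)&(hsv[...,2]>110))[150:300,215:375]
cs,_=cv2.findContours(m,cv2.RETR_EXTERNAL,cv2.CHAIN_APPROX_NONE); c=max(cs,key=cv2.contourArea)
P=np.array([ray(f,u,v,.012)[:2] for u,v in cv2.convexHull(c)[:,0]],np.float32); print(cv2.minEnclosingCircle(P), cv2.boundingRect(c))
A=np.c_[2*P,np.ones(len(P))]; s=np.linalg.lstsq(A,(P**2).sum(1),rcond=None)[0]; print(s[:2],np.sqrt(s[2]+s[0]**2+s[1]**2))
C=cloud(f); k=(C[...,2]>.108)&(C[...,2]<.13); k[:240]=0;k[300:]=0;k[:,:270]=0;k[:,330:]=0
v,u=np.nonzero(k); print("knob top z",C[k].mean(0),u.mean(),v.mean(), [ray(f,u.mean(),v.mean(),.1165)])
cc=np.array([.518,.304])
for l,(a,b),z in[("p1",(283,192),.012),("p2",(265,201),.012),("p3",(253,218),.012),("p4",(252,239),.012),("p5",(262,257),.012),("ptr",(280,203),.018)]:
    d=ray(f,a,b,z)[:2]-cc; print(l,np.degrees(np.arctan2(d[1],d[0]))%360,np.hypot(*d))
E
```

```text
((0.5216873288154602, 0.3085443377494812), 0.0682741031050682) (233, 165, 124, 116)
[0.51962526 0.30817201] 0.06633735278141933
knob top z [0.51894637 0.30960674 0.11514695] 299.6904458598726 271.05350318471335 [array([0.51857006, 0.31025662, 0.1165    ])]
p1 126.68185173969597 0.042263548115099185
p2 155.6552775654942 0.04222789187512431
p3 186.76958937933068 0.0430256585396473
p4 218.87884398319764 0.04431090144613639
p5 249.40432830010192 0.04617536549481736
ptr 135.70619187441406 0.03357563372403135
```

Request:
send_rows:
  deltas:
    - {"dx": 20, "dy": -27, "dz": 0, "rx": 0, "ry": 0, "rz": 0}
    - {"dx": 40, "dy": -53, "dz": 0, "rx": 0, "ry": 0, "rz": 0}
    - {"dx": 40, "dy": -53, "dz": 0, "rx": 0, "ry": 0, "rz": 0}
    - {"dx": 40, "dy": -53, "dz": 0, "rx": 0, "ry": 0, "rz": 0}
    - {"dx": 40, "dy": -53, "dz": 0, "rx": 0, "ry": 0, "rz": 0}

```text
clock: 1.4
tcp_pos: [0.5168, 0.3077, 0.2419]
orientation: [-1.702, -2.639, 0.0]
contact_force: [-0.1, 0.7, 0.3]
grip_width: 0.0856
gripper_force: 0.0
```

```bash
python3 - <<'E'
from h import *
f=grab("wrist"); cv2.imwrite("pics/w2.png",cv2.resize(f["frame"][80:300,180:420],(720,660))[:600]); print(f["t"])
np.savez("w2.npz",**{k:f[k] for k in("frame","z_map","f","cx","cy","R","t")})
o=r.get_obs(); print(o["joints"].round(3),o["tcp_pos"],o["orientation"])
C=cloud(f); k=(C[...,2]>.108)&(C[...,2]<.13)&(np.hypot(C[...,0]-.518,C[...,1]-.306)<.03)
v,u=np.nonzero(k); print(u.mean(),v.mean(), ray(f,u.mean(),v.mean(),.1165))
E
```

```text
[0.4835087  0.38306723 0.37330781]
[-0.849  0.362  0.269  1.753 -0.111  1.042 -0.114] [0.51656532 0.30815423 0.24200201] [-1.70004215e+00 -2.64037885e+00 -3.82733800e-05]
282.7486033519553 206.41564245810056 [0.51918861 0.30916102 0.1165    ]
```

View pics/w2.png

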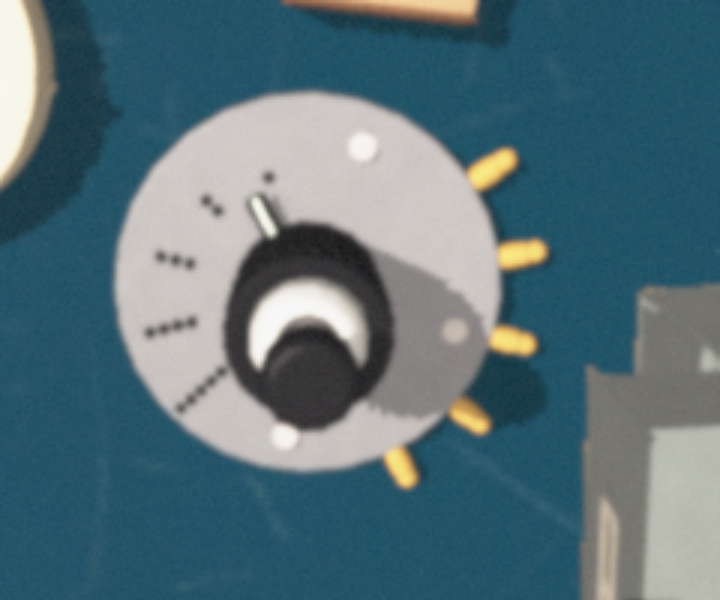

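The crop shows the pointer tip at (255,200), slightly past the one-pip mark (268,177), with two pips at (212,206). The flange is centred at (308,281).

```bash
python3 - <<'E'
from h import *
f=dict(np.load("w2.npz")); q=lambda u,v:(180+u/3,80+v/3)
E_=np.array([ray(f,*q(u,v),.012)[:2] for u,v in[(115,281),(502,265),(308,91),(305,471),(170,147),(445,410),(166,410)]])
A=np.c_[2*E_,np.ones(len(E_))]; s=np.linalg.lstsq(A,(E_**2).sum(1),rcond=None)[0]; print(s[:2],np.sqrt(s[2]+s[0]**2+s[1]**2))
for l,(a,b),z in[("p1",(268,177),.012),("p2",(212,206),.012),("p3",(175,260),.012),("p4",(171,327),.012),("p5",(203,390),.012),("ptr",(256,200),.018),("ptrbase",(272,235),.018)]:
    d=ray(f,*q(a,b),z)[:2]-s[:2]; print(l,np.degrees(np.arctan2(d[1],d[0]))%360,np.hypot(*d))
o=r.get_obs(); print(o["tcp_pos"])
E
```

```text
[0.52038919 0.30769508] 0.06565401711649442
p1 133.35751392423836 0.04045031982843459
p2 162.2992301830318 0.0428511297967045
p3 191.08961187368158 0.04594408133241488
p4 219.60121427546216 0.048615960941383055
p5 248.60253956376306 0.050977080104636564
ptr 142.58147405693938 0.035856675101507356
ptrbase 144.77094178066332 0.023358719035125843
[0.51656532 0.30815423 0.24200201]
```

Request:
send_rows:
  deltas:
    - {"dx": 1, "dy": 0, "dz": -20, "rx": 0, "ry": 0, "rz": 0}
    - {"dx": 1, "dy": 0, "dz": -50, "rx": 0, "ry": 0, "rz": 0}
    - {"dx": 1, "dy": 0, "dz": -80, "rx": 0, "ry": 0, "rz": 0}
    - {"dx": 1, "dy": 0, "dz": -110, "rx": 0, "ry": 0, "rz": 0}
    - {"dx": 1, "dy": 0, "dz": -120, "rx": 0, "ry": 0, "rz": 0}
  jaw: 85

```text
clock: 1.87
tcp_pos: [0.5152, 0.3069, 0.1181]
orientation: [-1.698, -2.639, 0.009]
contact_force: [-1.1, -0.3, 0.5]
grip_width: 0.0849
gripper_force: 0.0
```

Request:
send_rows:
  deltas:
    - {"dx": 0, "dy": 0, "dz": -15, "rx": 0, "ry": 0, "rz": 0}
    - {"dx": 0, "dy": 0, "dz": -30, "rx": 0, "ry": 0, "rz": 0}
    - {"dx": 0, "dy": 0, "dz": -45, "rx": 0, "ry": 0, "rz": 0}
    - {"dx": 0, "dy": 0, "dz": -55, "rx": 0, "ry": 0, "rz": 0}
    - {"dx": 0, "dy": 0, "dz": -61, "rx": 0, "ry": 0, "rz": 0}

```text
clock: 2.28
tcp_pos: [0.518, 0.3072, 0.0606]
orientation: [-1.702, -2.64, 0.001]
contact_force: [0.4, 0.5, -0.4]
grip_width: 0.0851
gripper_force: 0.0
```

Request:
send_rows:
  deltas:
    - {"dx": 0, "dy": 0, "dz": 0, "rx": 0, "ry": 0, "rz": 0}
    - {"dx": 0, "dy": 0, "dz": 0, "rx": 0, "ry": 0, "rz": 0}
    - {"dx": 0, "dy": 0, "dz": 0, "rx": 0, "ry": 0, "rz": 0}
    - {"dx": 0, "dy": 0, "dz": 0, "rx": 0, "ry": 0, "rz": 0}
  jaw: 52
  newtons: 30

```text
clock: 2.62
tcp_pos: [0.5194, 0.3066, 0.0623]
orientation: [1.704, 2.639, 0.003]
contact_force: [-0.8, 0.1, 0.5]
grip_width: 0.0518
gripper_force: 0.0
```

Request:
send_rows:
  deltas:
    - {"dx": 0, "dy": 0, "dz": 0, "rx": 0, "ry": 0, "rz": 0}
    - {"dx": 0, "dy": 0, "dz": 0, "rx": 0, "ry": 0, "rz": 0}
    - {"dx": 0, "dy": 0, "dz": 0, "rx": 0, "ry": 0, "rz": 0}
  jaw: 45
  newtons: 40

```text
clock: 2.87
tcp_pos: [0.5193, 0.3065, 0.0626]
orientation: [1.705, 2.639, 0.002]
contact_force: [-0.9, -0.0, 5.4]
grip_width: 0.0481
gripper_force: 40.7
```

Request:
send_rows:
  deltas:
    - {"dx": 0, "dy": 0, "dz": 0, "rx": 0, "ry": 0, "rz": 4}
    - {"dx": 0, "dy": 0, "dz": 0, "rx": 0, "ry": 0, "rz": 9}
    - {"dx": 0, "dy": 0, "dz": 0, "rx": 0, "ry": 0, "rz": 14}
    - {"dx": 0, "dy": 0, "dz": 0, "rx": 0, "ry": 0, "rz": 19}
    - {"dx": 0, "dy": 0, "dz": 0, "rx": 0, "ry": 0, "rz": 24}

```text
clock: 3.28
tcp_pos: [0.5191, 0.3062, 0.0626]
orientation: [1.114, 2.937, 0.001]
contact_force: [-2.6, -1.5, 6.7]
grip_width: 0.0486
gripper_force: 41.2
```

Request:
send_rows:
  deltas:
    - {"dx": 0, "dy": 0, "dz": 0, "rx": 0, "ry": 0, "rz": 5}
    - {"dx": 0, "dy": 0, "dz": 0, "rx": 0, "ry": 0, "rz": 10}
    - {"dx": 0, "dy": 0, "dz": 0, "rx": 0, "ry": 0, "rz": 15}
    - {"dx": 0, "dy": 0, "dz": 0, "rx": 0, "ry": 0, "rz": 20}
    - {"dx": 0, "dy": 0, "dz": 0, "rx": 0, "ry": 0, "rz": 25}

```text
clock: 3.7
tcp_pos: [0.5189, 0.3059, 0.0626]
orientation: [0.451, 3.109, -0.0]
contact_force: [-2.6, -3.4, 7.6]
grip_width: 0.0488
gripper_force: 41.4
```

```bash
python3 - <<'E'
from h import *
f=grab("wrist"); cv2.imwrite("pics/w3.png",f["frame"])
np.savez("w3.npz",**{k:f[k] for k in("frame","z_map","f","cx","cy","R","t")})
o=r.get_obs(); print(o["joints"].round(3),o["tcp_pos"],o["orientation"],o["moment"],o["contact_force"])
E
```

```text
[-0.626  0.578 -0.014  1.866  0.011  0.697  0.642] [0.51894696 0.305928   0.06261195] [4.43151903e-01 3.11007312e+00 3.47376157e-04] [-0.40121967  0.62779793 -0.10972942] [-2.55388998 -1.4444685   7.4015252 ]
```

View pics/w3.png

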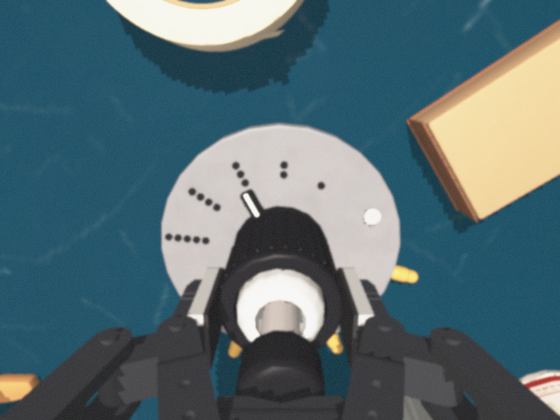

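The collar followed: the pointer tip is at (247,195), just past three pips (row inner end at (245,184)). The four-pip row's inner end is at (217,208).

```bash
python3 - <<'E'
from h import *
f=dict(np.load("w3.npz")); c=None
E_=np.array([ray(f,u,v,.012)[:2] for u,v in[(161,235),(281,124),(400,232),(195,155),(370,157)]])
A=np.c_[2*E_,np.ones(len(E_))]; s=np.linalg.lstsq(A,(E_**2).sum(1),rcond=None)[0]; print(s[:2],np.sqrt(s[2]+s[0]**2+s[1]**2))
for l,(a,b),z in[("p1",(321,186),.012),("p2",(284,170),.012),("p3",(240,174),.012),("p4",(204,199),.012),("p5",(187,239),.012),("ptr",(246,194),.018),("ptrbase",(256,215),.018)]:
    d=ray(f,a,b,z)[:2]-s[:2]; print(l,np.degrees(np.arctan2(d[1],d[0]))%360,np.hypot(*d))
E
```

```text
[0.51831487 0.30804518] 0.06513692283639211
p1 131.36056524884904 0.039036396837978354
p2 161.33213141042174 0.041482020518310354
p3 191.54689209573644 0.04457873060630154
p4 220.69541778480968 0.047919403598118235
p5 249.84710514192594 0.05111510535400014
ptr 193.56802741330435 0.03514197789064439
ptrbase 197.1607873322798 0.023073445207041018
```

Request:
send_rows:
  deltas:
    - {"dx": 0, "dy": 0, "dz": 0, "rx": 0, "ry": 0, "rz": 5}
    - {"dx": 0, "dy": 0, "dz": 0, "rx": 0, "ry": 0, "rz": 11}
    - {"dx": 0, "dy": 0, "dz": 0, "rx": 0, "ry": 0, "rz": 17}
    - {"dx": 0, "dy": 0, "dz": 0, "rx": 0, "ry": 0, "rz": 22}
    - {"dx": 0, "dy": 0, "dz": 0, "rx": 0, "ry": 0, "rz": 25}

```text
clock: 4.17
tcp_pos: [0.5189, 0.3056, 0.0626]
orientation: [0.233, -3.133, 0.001]
contact_force: [-3.3, -2.3, 7.2]
grip_width: 0.0483
gripper_force: 41.0
```

Request:
send_rows:
  deltas:
    - {"dx": 0, "dy": 0, "dz": 0, "rx": 0, "ry": 0, "rz": 0}
    - {"dx": 0, "dy": 0, "dz": 0, "rx": 0, "ry": 0, "rz": 0}
    - {"dx": 0, "dy": 0, "dz": 0, "rx": 0, "ry": 0, "rz": 0}
    - {"dx": 0, "dy": 0, "dz": 0, "rx": 0, "ry": 0, "rz": 0}

```text
clock: 4.5
tcp_pos: [0.5189, 0.3057, 0.0626]
orientation: [-0.227, 3.133, -0.001]
contact_force: [-2.5, -2.5, 8.7]
grip_width: 0.0484
gripper_force: 40.7
```

Request:
send_rows:
  deltas:
    - {"dx": 0, "dy": 0, "dz": 0, "rx": 0, "ry": 0, "rz": 0}
    - {"dx": 0, "dy": 0, "dz": 0, "rx": 0, "ry": 0, "rz": 0}
    - {"dx": 0, "dy": 0, "dz": 0, "rx": 0, "ry": 0, "rz": 0}
    - {"dx": 0, "dy": 0, "dz": 0, "rx": 0, "ry": 0, "rz": 0}
  jaw: 75

```text
clock: 4.83
tcp_pos: [0.519, 0.3063, 0.0614]
orientation: [-0.227, 3.133, 0.0]
contact_force: [-0.5, -0.1, -0.5]
grip_width: 0.075
gripper_force: 0.0
```

```bash
python3 - <<'E'
from h import *
f=grab("wrist"); cv2.imwrite("pics/w4.png",f["frame"])
np.savez("w4.npz",**{k:f[k] for k in("frame","z_map","f","cx","cy","R","t")})
o=r.get_obs(); print(o["joints"].round(3),o["tcp_pos"],o["orientation"],o["moment"],o["contact_force"])
E
```

```text
[-0.543  0.583 -0.124  1.86   0.105  0.705  0.988] [0.51899594 0.30621382 0.06133741] [-2.26804428e-01  3.13322167e+00  1.37130943e-04] [ 0.02135638  0.02331825 -0.02366501] [-0.40035623 -0.44190208  0.04548927]
```

View pics/w4.png

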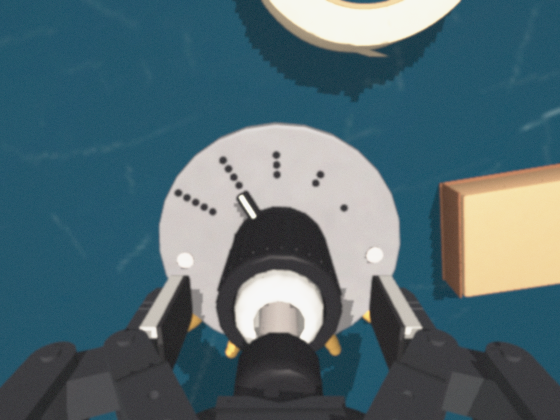

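The pointer (242,195) now lines up with the four-pip row ((223,160) to (239,186)). I'll check the angle, then go up to the knob.

```bash
python3 - <<'E'
from h import *
f=dict(np.load("w4.npz"))
E_=np.array([ray(f,u,v,.012)[:2] for u,v in[(159,233),(281,124),(400,235),(195,155),(370,158)]])
A=np.c_[2*E_,np.ones(len(E_))]; s=np.linalg.lstsq(A,(E_**2).sum(1),rcond=None)[0]; print(s[:2],np.sqrt(s[2]+s[0]**2+s[1]**2))
for l,(a,b),z in[("p3",(277,164),.012),("p4",(231,173),.012),("p5",(196,202),.012),("ptr",(241,194),.018),("ptrbase",(252,215),.018)]:
    d=ray(f,a,b,z)[:2]-s[:2]; print(l,np.degrees(np.arctan2(d[1],d[0]))%360,np.hypot(*d))
E
```

```text
[0.51861824 0.30755254] 0.06528634824766628
p3 190.22250645867408 0.04507152823993928
p4 219.9598394976262 0.04746194808139725
p5 248.64800303226053 0.05044094719655825
ptr 220.4856512442176 0.03665259237600458
ptrbase 223.98205923176158 0.024481292046359755
```

Request:
send_rows:
  deltas:
    - {"dx": 0, "dy": 0, "dz": 12, "rx": 0, "ry": 0, "rz": 0}
    - {"dx": 0, "dy": 0, "dz": 26, "rx": 0, "ry": 0, "rz": 0}
    - {"dx": 0, "dy": 0, "dz": 38, "rx": 0, "ry": 0, "rz": 0}
    - {"dx": 0, "dy": 0, "dz": 39, "rx": 0, "ry": 0, "rz": 0}
    - {"dx": 0, "dy": 0, "dz": 39, "rx": 0, "ry": 0, "rz": 0}

```text
clock: 5.3
tcp_pos: [0.5196, 0.3066, 0.1017]
orientation: [-0.227, 3.131, 0.002]
contact_force: [-0.2, -0.0, -1.2]
grip_width: 0.0748
gripper_force: 0.0
```

Request:
send_rows:
  deltas:
    - {"dx": 0, "dy": 0, "dz": 0, "rx": 0, "ry": 0, "rz": 0}
    - {"dx": 0, "dy": 0, "dz": 0, "rx": 0, "ry": 0, "rz": 0}
    - {"dx": 0, "dy": 0, "dz": 0, "rx": 0, "ry": 0, "rz": 0}
    - {"dx": 0, "dy": 0, "dz": 0, "rx": 0, "ry": 0, "rz": 0}
    - {"dx": 0, "dy": 0, "dz": 0, "rx": 0, "ry": 0, "rz": 0}
  jaw: 32
  newtons: 25

```text
clock: 5.72
tcp_pos: [0.5186, 0.306, 0.0998]
orientation: [0.227, -3.133, 0.001]
contact_force: [0.8, -0.3, -0.2]
grip_width: 0.032
gripper_force: 0.0
```

Request:
send_rows:
  deltas:
    - {"dx": 0, "dy": 0, "dz": 0, "rx": 0, "ry": 0, "rz": 0}
    - {"dx": 0, "dy": 0, "dz": 0, "rx": 0, "ry": 0, "rz": 0}
    - {"dx": 0, "dy": 0, "dz": 0, "rx": 0, "ry": 0, "rz": 0}
    - {"dx": 0, "dy": 0, "dz": 0, "rx": 0, "ry": 0, "rz": 0}
  jaw: 20
  newtons: 25

```text
clock: 6.05
tcp_pos: [0.5187, 0.3061, 0.1001]
orientation: [0.227, -3.133, 0.0]
contact_force: [-0.2, -0.4, -2.6]
grip_width: 0.0245
gripper_force: 24.6
```

Request:
send_rows:
  deltas:
    - {"dx": 0, "dy": 0, "dz": 0, "rx": 0, "ry": 0, "rz": 0}
    - {"dx": 0, "dy": 0, "dz": 3, "rx": 0, "ry": 0, "rz": 0}
    - {"dx": 0, "dy": 0, "dz": 7, "rx": 0, "ry": 0, "rz": 0}
    - {"dx": 0, "dy": 0, "dz": 11, "rx": 0, "ry": 0, "rz": 0}
    - {"dx": 0, "dy": 0, "dz": 15, "rx": 0, "ry": 0, "rz": 0}
  newtons: 35

```text
clock: 6.47
tcp_pos: [0.5189, 0.3062, 0.1158]
orientation: [-0.227, 3.133, 0.0]
contact_force: [-0.9, -0.4, -3.1]
grip_width: 0.0242
gripper_force: 34.5
```

Request:
send_rows:
  deltas:
    - {"dx": 0, "dy": 0, "dz": 6, "rx": 0, "ry": 0, "rz": 0}
    - {"dx": 0, "dy": 0, "dz": 12, "rx": 0, "ry": 0, "rz": 0}
    - {"dx": 0, "dy": 0, "dz": 18, "rx": 0, "ry": 0, "rz": 0}
    - {"dx": 0, "dy": 0, "dz": 22, "rx": 0, "ry": 0, "rz": 0}
    - {"dx": 0, "dy": 0, "dz": 24, "rx": 0, "ry": 0, "rz": 0}

```text
clock: 6.88
tcp_pos: [0.5193, 0.3064, 0.1404]
orientation: [-0.227, 3.132, 0.001]
contact_force: [-0.0, 0.4, -2.3]
grip_width: 0.0241
gripper_force: 34.5
```

Request:
send_rows:
  deltas:
    - {"dx": 0, "dy": 0, "dz": 0, "rx": 0, "ry": 0, "rz": 0}
    - {"dx": 0, "dy": 0, "dz": 0, "rx": 0, "ry": 0, "rz": 0}
    - {"dx": 0, "dy": 0, "dz": 0, "rx": 0, "ry": 0, "rz": 0}
    - {"dx": 0, "dy": 0, "dz": 0, "rx": 0, "ry": 0, "rz": 0}

```text
clock: 7.22
tcp_pos: [0.5187, 0.306, 0.1389]
orientation: [0.227, -3.133, 0.001]
contact_force: [0.4, -0.3, -3.6]
grip_width: 0.0244
gripper_force: 34.5
```

```bash
python3 - <<'E'
from h import *
f=grab("wrist"); g=grab("scene"); cv2.imwrite("pics/w5.png",np.hstack([cv2.resize(f["frame"][100:400,130:430],(400,400)),cv2.resize(g["frame"][165:255,190:290],(400,400),interpolation=cv2.INTER_CUBIC)]))
o=r.get_obs(); print(o)
E
```

```text
{'clock': 7.3167, 'joints': array([-0.53352823,  0.4769168 , -0.13507809,  1.81893116,  0.08214069,
        0.85166168,  1.00747821]), 'qvel': array([-0.00091755, -0.0005574 , -0.00064754, -0.0009407 , -0.00026649,
        0.00158067, -0.00056759]), 'tau': array([ 2.64012728e-03, -5.66949463e+01, -6.46417513e-01, -2.44454151e+01,
        1.20886025e-02,  3.27850590e-03, -6.31303215e-05]), 'tcp_pos': array([0.51873394, 0.30609123, 0.13901202]), 'orientation': array([ 2.26871589e-01, -3.13290668e+00,  3.33966336e-04]), 'contact_force': array([ 0.74007993, -0.04319939, -1.60224435]), 'moment': array([ 0.05443234, -0.02745128,  0.00796886]), 'gripper_force': 34.480764936448104, 'grip_width': 0.02435844442419833}
```

View pics/w5.png

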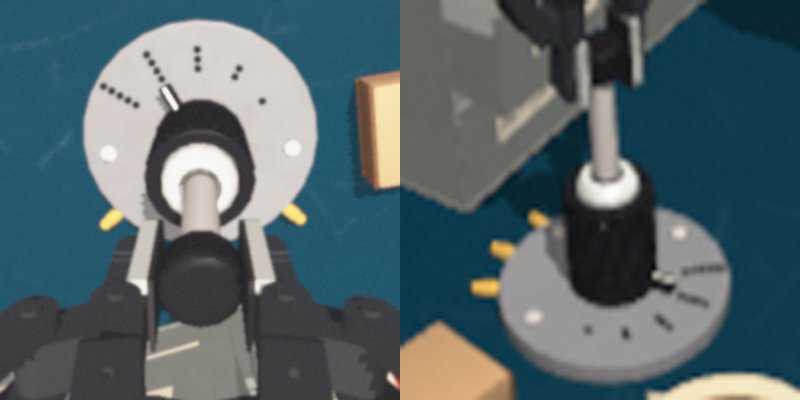

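The rod is up about 39 mm, with its dark groove just at the barrel's rim (left crop, (200,177)). It is held upright and the pointer is on four pips, so I'm handing in.

```bash
python3 -c "
from bench import r
print(r.hand_in())"
```

```text
the job is handed in; nothing more can be done
None
```

The collar is clicked in at four pips, and the rod is drawn up about 39 mm, upright and held by the fingers at about 34 N; the job is handed in, but no verdict came back.

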